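Fit the hammer-head bolt in the slotted rail

TASK

Fit the hammer-head bolt into the slotted mounting rail so that apparatus can be fastened to it: take it from its sloping cradle, stand it upright in the slot with its head along the slot and its collar down flat on the rail, anywhere between the end caps, and let go of it. Then take it afresh from above and give it a quarter turn, either way, so that its head lies square across under the lips, and leave it standing there. Leave the small vial and the tin beside the work where they are.

Things in the scene. Friction and masses are not known exactly. Their poses are not given: they have to be found in the camera images.
- bolt: Plain metal hammer-head bolt, 77 mm long, 140 g. Origin: on its axis at the underside of its round collar (40 mm diameter, z 0 to 6 mm); +z runs along the axis to the grip end, x along the head's long side. Starts lying in the cradle with z 30 degrees above the horizontal, grip end high and away from the robot, x level.
- bolt_grip (a point): Point on the bolt's axis at z 38 mm, axes as the bolt's: the square grip, 26 x 26 mm, sides parallel to x and y, z 5 to 60 mm, with a dark line along x on its end face.
- bolt_head (a point): Middle of the bolt's head, at z -13 mm: oblong, 30 mm along x, 12 mm along y, z -17 to -9 mm. Between it and the collar is a round shank of 11 mm diameter.
- rail: Fixed aluminium rail, 52 mm wide (x), 160 mm long (y) between black end caps, 40 mm high (caps 1 mm more); a slot along its y axis opens upward over its whole length. Origin: centre of the underside, z up. A 6 mm high foot reaches 24 mm beyond the channel at each end.
- rail_slot (a point): Middle of the slot's mouth, level with the rail's top face (40 mm above the surface); y along the slot, x across, z up. Slot 16 mm wide between lips 6 mm thick; channel inside 42 mm wide, floor 35 mm below the top. With its collar on the top face the bolt's head hangs 3 mm below the lips and turns freely.
- cradle: Fixed grey cradle, base 92 x 56 mm; origin: centre of the underside; +x to the high end. The bolt's origin starts 15 mm to -x of it, 36 mm up. The grip lies on a sloping bed 22 mm wide, so both its sides are free; the head rests against a wall at the low end, between cheeks 34 mm apart that end 2 mm above the bolt's axis. The bolt lifts straight up out of it.
- vial: Bystander: small standing glass vial with a cap, 25 mm diameter, 56 mm high; origin at its foot. Leave alone.
- tin: Bystander: round pale tin, 71 mm diameter, 34 mm high; origin at its underside. Leave alone.
Mind the look-alikes: they are no part of the job. What is shaped like the bolt but orange is not meant. Several things look just like the rail: the one meant starts nearest to the robot's base.

How it is judged (in metres and radians):
On the way:
1. the bolt stands in the slot, head along the slot (within about 17 degrees), collar down on the rail, let go (z of bolt in the frame of rail_slot between -0.003 and 0.004 m and x of bolt in the frame of rail_slot between -0.005 and 0.005 m and y of bolt in the frame of rail_slot between -0.066 and 0.066 m and angle between bolt's own z axis and vertical below 0.12 rad and contact force between the fingers and bolt below 0.1 N and linear speed of bolt below 0.02 m/s and angle between the x axis of bolt and the y axis of rail, either way round below 0.3 rad), for 0.2 s.
At the end, for the whole second after the job is handed in: The bolt stands upright (within 7 degrees) in the slot between the end caps, axis within 5 mm of the slot's middle line, collar within 4 mm of the rail's top, head across the slot (within 17 degrees of square), released and at rest (z of bolt in the frame of rail_slot between -0.003 and 0.004 m and x of bolt in the frame of rail_slot between -0.005 and 0.005 m and y of bolt in the frame of rail_slot between -0.066 and 0.066 m and angle between bolt's own z axis and vertical below 0.12 rad and contact force between the fingers and bolt below 0.1 N and linear speed of bolt below 0.02 m/s and angle between the x axis of bolt and the y axis of rail, either way round above 1.27 rad); the robot touches nothing.
It fails at once if the vial is pushed more than 30 mm away (distance of vial from where it was at the start of the episode above 0.03 m).
It fails at once if the tin is pushed more than 30 mm away (distance of tin from where it was at the start of the episode above 0.03 m).
It also fails if it takes over 54 s, if anything falls off the work surface, if the arm or the gripper's body presses on something with over 40 N, if the wrist force passes 120 N, or if a joint passes its speed limit or range.

ROBOT

A 6-joint arm with a two-finger parallel gripper is mounted at the origin on a cart in front of the work surface, level with it; the furniture and walls round the work are solid. World frame = base frame: x ahead of the robot, y to its left, z up, the work surface at z = 0. Lengths are in m, angles in degrees, forces in N, time in s.
With the tool pointing down it reaches from about 0.4 to 0.825 m from the base axis. Payload 7 kg.
Tool frame: the origin (TCP) lies on the centre line of the jaws, within the pads' length; the fingertips stand 8 mm ahead of it and the grasp point (between the pads) lies 11 mm behind it; z points along the fingers, y is the line along which they close (so a half turn about z gives the same grasp; the last joint's range is limited). The gripper opens to 88 mm and grips with 3 to 60 N. Pads are 19 mm wide; open, the fingers measure 130 mm over their backs; the gripper's body (78 mm by 193 mm) begins 47 mm behind the grasp point.
Start: joints at [-46.977, 20.546, 0.682, 0, -70.136, -16.507], TCP at [0.301, -0.604, 0.235] pointing down, gripper open.
Joint ranges: [-176.03, 176.03], [-82.01, 121.73], [-58.28, 71.71], [-173.87, 95.51], [-174.79, -0.11], [-173.66, 173.66]. Speed limits (degrees/s): [136.94, 136.94, 172.46, 180, 180, 180].

INTERFACE

Orientations are given as [roll, pitch, yaw] about the fixed x, y, z axes, in that order (R = Rz(yaw) Ry(pitch) Rx(roll)).
In Python, from plant import r gives the robot as it stands.
- The arm moves only by the tool carry_out, never from a script. Its argument "targets" is a list of rows, each a list of 6 numbers: the shift along the tool's x, y, z scaled (see below), then the turn, a rotation vector about the tool's x, y, z scaled (see below). A call has 1 to 5 rows; each row shifts and turns the commanded pose from where the row before left it, along the tool's axes as they then stand; what a row does not reach is not made up. The controller multiplies each number of a shift by 0.5 m and each number of a turn by 60 degrees. A row lasts 1/8 s, in which the tool goes at most 62.5 mm and 10.7 degrees, less where a joint would pass 70% of its speed; a pose out of reach is approached as far as the arm can. A call with a number of a shift or a turn outside -1 to 1 is refused whole. A call with a gripper value outside its range is refused whole. "hand" is the opening, from 0 (shut) to 1 (fully open), set as the call begins (left out, the last holds). The fingers move at their own pace and stop on an object; "squeeze" is the grip in N (left out, the last holds). Time passes only in rows, so rows that do not move let the fingers close. It gives the time, the measured TCP pose, the force, the opening and the grip force at its end, in the units of the state.
- r.get_state(): the state, without advancing time (a new reading comes with each control period).
- r.capture(name): name is "scene" or "top"; returns the picture (400x640x3 uint8, red, green, blue); there is no depth.
- r.camera_info(name): a dict with "K" (3x3 intrinsics, pixels), "distortion" ([k1, k2, p1, p2, k3] as OpenCV has them; the pictures are not rectified), "eye" and "attitude" of the camera in the world. Camera axes: x right, y down, z forward; pixel columns grow to the right and rows downward; lengths in m; the calibration is good to about 2 mm. A picture is of the moment at which its call begins. camera_info takes no time and is no camera call.
- r.close_job(): hands the job in; it is judged then, once.
The state is a dict: "time_s": time; "joints": joint angles; "qd": joint speeds; "joint_torque": joint torques, N m; "tcp_pos": TCP position; "eef_rot": TCP orientation; "contact_force": force on the tool from outside, world axes, zero at the start; "moment": the same for the moment, N m; "gripper_width": finger opening in m; "gripper_force": force on a finger pad.
Only numpy, scipy, OpenCV 4.12 (cv2) and the standard library are available. Lean on these libraries where they do the work, as an engineer would, in place of code of your own. Each camera call takes 0.05 s, during which the arm holds its last target. There are 200 camera calls.

## Working session

There is one attempt and no reset: what is moved stays moved. The work goes in short steps, Python scripts to look and compute and a tool call to move; the robot and the scene stay as the last step left them, time stands still between calls to the robot, and variables do not carry over. Pictures are saved under pics/ and viewed, at most 10 in all, crops included, and the job is handed in when it is done.

Besides the shell and the picture viewer there is one more tool, called by a JSON object that holds its "fn" and its "kwargs", one argument or row to a line. carry_out: Moves the arm, as the interface text tells. Its arguments: {"type":"object","properties":{"targets":{"type":"array","items":{"type":"array","items":{"type":"number","minimum":-1,"maximum":1}}},"hand":{"type":"number"},"squeeze":{"type":"number"}},"required":["targets"]}

```bash
ls; mkdir -p pics; python3 - <<'E'
from plant import r
import cv2
for n in("scene","top"):
    cv2.imwrite(f"pics/{n}0.png",r.capture(n)[:,:,::-1]); print(r.camera_info(n))
print(r.get_state())
E
```

```text
pics
{'K': array([[412.08750988,   0.        , 324.60025132],
       [  0.        , 412.08750988, 196.47733861],
       [  0.        ,   0.        ,   1.        ]]), 'distortion': array([-0.03682076,  0.        ,  0.        ,  0.        ,  0.        ]), 'eye': array([0.17959247, 0.56880511, 0.52209036]), 'attitude': array([-120.95458423,   -0.41098706, -139.93197892])}
{'K': array([[426.97387119,   0.        , 325.42106567],
       [  0.        , 426.97387119, 197.80714804],
       [  0.        ,   0.        ,   1.        ]]), 'distortion': array([-0.08584574,  0.        ,  0.        ,  0.        ,  0.        ]), 'eye': array([0.48846044, 0.01262081, 0.9649764 ]), 'attitude': array([-169.40824042,    0.3765814 ,  -89.19645303])}
{'time_s': 0.1, 'joints': array([-4.69768240e+01,  2.05878770e+01,  6.41352609e-01, -1.72499671e-02,
       -7.01348353e+01, -1.65079524e+01]), 'qd': array([ 0.02435316, -0.17187243,  0.14649891,  0.11840944, -0.00922391,
        0.00288785]), 'joint_torque': array([-1.34883878e-03, -5.84162271e+01,  2.93753332e+01,  7.01554388e+00,
        1.01957854e-02, -5.87457703e-05]), 'tcp_pos': array([ 0.30115891, -0.60364845,  0.23372942]), 'eef_rot': array([ 1.79917386e+02, -7.57167783e-03, -1.53490644e+02]), 'contact_force': array([ 0.4867467 , -0.14746395,  0.99381852]), 'moment': array([0.02554117, 0.04691418, 0.0216167 ]), 'gripper_force': 0.0, 'gripper_width': 0.08780933043279046}
```

View pics/top0.png

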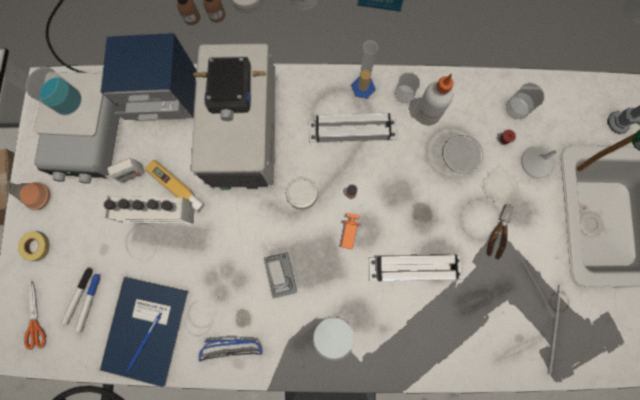

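View pics/scene0.png

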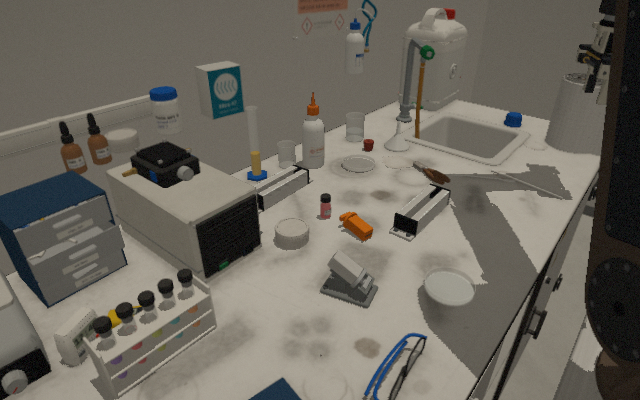

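The top picture shows the cradle with the metal bolt at (280,274), the orange look-alike at (349,231), the tin at (301,192) and the vial at (351,190). There are two rails, at (414,267) and (352,127). The image bottom is nearest the robot, so (414,267) fits as the rail meant. I'll confirm that in an enlarged crop with measurements.

```bash
cat >h.py <<'E'
import numpy as np,cv2
from scipy.spatial.transform import Rotation as R
from plant import r
class Cam:
    def __init__(s,n):
        c=r.camera_info(n); s.K=c["K"];s.d=c["distortion"];s.e=c["eye"];s.R=R.from_euler("xyz",c["attitude"],degrees=True).as_matrix()
    def proj(s,P):
        P=np.atleast_2d(P).astype(float); rv=cv2.Rodrigues(s.R.T)[0]
        return cv2.projectPoints(P,rv,-s.R.T@s.e,s.K,s.d)[0][:,0]
    def ray(s,p,z):
        u=cv2.undistortPoints(np.array(p,float).reshape(-1,1,2),s.K,s.d)[:,0]
        d=np.c_[u,np.ones(len(u))]@s.R.T
        return s.e+d*((z-s.e[2])/d[:,2])[:,None]
T=Cam("top");S=Cam("scene")
def crop(img,x,y,w,h,k): return cv2.resize(img[y:y+h,x:x+w],None,fx=k,fy=k,interpolation=cv2.INTER_CUBIC)
E
python3 - <<'E'
from h import *
print(T.ray([[414,267],[280,274],[352,127]],0.04),T.ray([[301,192],[351,190],[333,338]],0.03))
t=cv2.imread("pics/top0.png");s=cv2.imread("pics/scene0.png")
# top: cradle 250-310,245-305 ; rail 360-470,245-295
a=crop(t,255,247,50,55,8); b=crop(t,365,247,100,45,4)  # 400x440, 400x180
c=crop(s,315,245,67,64,6) ; d=crop(s,385,180,70,62,6)
out=np.zeros((600,800,3),np.uint8)
a=crop(t,255,245,50,60,6);out[:360,:300]=a
c=crop(s,315,245,70,60,6);out[:360,300:720]=c
out[360:600,0:480]=crop(t,365,245,96,48,5)
out[360:600,480:800]=crop(s,387,182,64,48,5)
cv2.imwrite("pics/crops.png",out)
E
```

```text
[[ 0.51252083 -0.17132226  0.04      ]
 [ 0.49406667  0.11608297  0.04      ]
 [ 0.82631784 -0.03716438  0.04      ]] [[ 0.6757019   0.07598004  0.03      ]
 [ 0.68168124 -0.0357062   0.03      ]
 [ 0.36142231  0.00093429  0.03      ]]
```

View pics/crops.png

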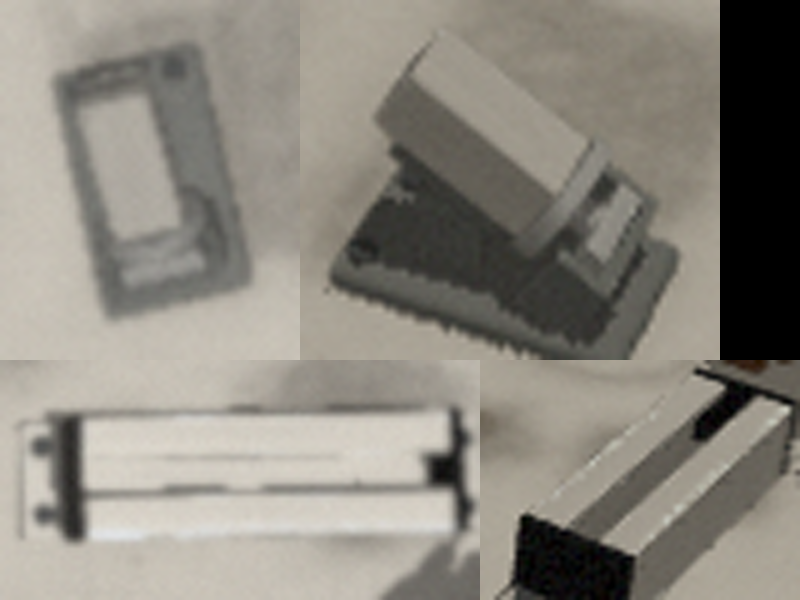

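The lower crop confirms the rail: black end caps, slot open upward, at (414,267) in the top view and about (0.51,-0.17), nearer to the base than the one at (0.83,-0.04). The upper crops show the grey bolt lying in the cradle with its grip end up and away. Next I'll fit both poses.

```bash
cat >fit.py <<'E'
from h import *
from scipy.optimize import least_squares
def un(p,k,ox,oy,X,Y): return (np.array(p,float)-[X,Y]+.5)/k-.5+[ox,oy]
def fit(p0,obs):
    def f(p):
        Rz=R.from_euler("z",p[2]).as_matrix()
        return np.concatenate([(c.proj(np.array(P)@Rz.T+[p[0],p[1],0])-px).ravel() for c,P,px in obs])
    s=least_squares(f,p0,loss="soft_l1"); return s.x,f(s.x)
E
python3 - <<'E'
from fit import *
# rail: local x across, y along. world yaw ~0 => +y to image left
a,b=.026,.08
tp=un([[83,412],[452,408],[452,532],[83,540]],5,365,245,0,360)
tP=[[a,b,.04],[a,-b,.04],[-a,-b,.04],[-a,b,.04]]
sp=un([[530,515],[635,556],[795,400]],5,387,182,480,360)
sP=[[a,b+.003,.041],[-a,b+.003,.041],[-a,-b,.04]]
for o in ([(T,tP,tp)],[(T,tP,tp),(S,sP,sp)]):
    x,e=fit([.512,-.171,0],o); print("rail",x[:2],np.degrees(x[2]),e.round(1))
c,s=np.cos(np.pi/6),.5
def B(x,y,z): # bolt coords->cradle (x lateral to cradle +y)
    return [-.015+z*c-y*s, x, .036+z*s+y*c]
h=.013
tp=un([[78,105],[143,92],[180,228],[113,240]],6,255,245,0,0)
tP=[B(h,h,.06),B(-h,h,.06),B(-h,h,.006),B(h,h,.006)]
tp2=un([[55,76],[203,42],[252,283],[105,320]],6,255,245,0,0)
tP2=[[.046,.028,.006],[.046,-.028,.006],[-.046,-.028,.006],[-.046,.028,.006]]
sp=un([[437,32],[412,68],[375,118]],6,315,245,300,0)
sP=[B(-h,h,.06),B(h,h,.06),B(h,-h,.06)]
for o in ([(T,tP,tp)],[(T,tP2,tp2)],[(T,tP,tp),(T,tP2,tp2)],[(T,tP,tp),(T,tP2,tp2),(S,sP,sp)]):
    x,e=fit([.49,.116,.2],o); print("cradle",x[:2],np.degrees(x[2]),e.round(1))
def draw(im,c,p,loops,col):
    Rz=R.from_euler("z",p[2]).as_matrix()
    for L in loops: cv2.polylines(im,[(c.proj(np.array(L)@Rz.T+[p[0],p[1],0])*4).astype(int)+2],True,col,1)
E
```

```text
rail [ 0.51222252 -0.18056207] 1.0961011552129136 [-0.3  0.4 -0.6  0.4  0.7 -0.1  0.3 -0.8]
rail [ 0.51208702 -0.18069021] 1.6294460133055577 [-0.4  0.8 -0.7  0.1  0.8 -0.4  0.5 -0.4 -0.8 -0.5  0.1 -0.   0.5  1. ]
cradle [0.49014714 0.12025337] 12.542235714278963 [-0.6  0.3  0.9 -0.1  0.3 -0.4 -0.6  0.1]
cradle [0.49318059 0.11948222] 13.657683487246645 [-0.  -0.3 -0.3 -0.1  0.3  0.5 -0.  -0. ]
cradle [0.49160006 0.11978733] 13.468839075255376 [-0.5 -0.2  0.9 -0.8  0.7 -1.2 -0.2 -0.5 -0.1  0.4 -0.3  0.6  0.1  1.3
 -0.2  0.7]
cradle [0.49133654 0.11994792] 13.903758430021263 [-0.7 -0.   0.7 -0.7  0.6 -1.1 -0.2 -0.4 -0.3  0.6 -0.6  0.7  0.1  1.3
 -0.1  0.8  1.9 -2.4 -0.3  0.1 -1.2 -0.2]
```

```bash
cat >p.py <<'E'
from h import *
up=np.array([0,0,1.])
def tool(yawdeg,a,flip=1):
    """closing axis = y of frame at yaw; tool tilted a deg back (tool z leans to -x of the frame)"""
    c=np.radians(yawdeg);cx=np.array([np.cos(c),np.sin(c),0]);cy=np.array([-np.sin(c),np.cos(c),0])*flip
    a=np.radians(a);z=-np.sin(a)*cx-np.cos(a)*up
    return np.c_[np.cross(cy,z),cy,z]
def plan(pos,M,n,start=None):
    s=r.get_state()
    p0,R0=(s["tcp_pos"],R.from_euler("xyz",s["eef_rot"],degrees=True)) if start is None else start
    pos=np.array(pos);M=R.from_matrix(M);w=(R0.inv()*M).as_rotvec()
    print("t",s["time_s"].__round__(2),"dist",np.linalg.norm(pos-p0).round(4),"ang",np.degrees(np.linalg.norm(w)).round(1))
    sh=(pos-p0)/n
    for i in range(n):
        Ri=R0*R.from_rotvec(w*i/n)
        print(np.r_[Ri.inv().apply(sh)/.5,np.degrees(w/n)/60].round(3).tolist())
    return pos,M
def st():
    s=r.get_state();print({k:np.round(s[k],3).tolist() for k in("time_s","joints","tcp_pos","eef_rot","contact_force","gripper_width","gripper_force")})
CR=(.4913,.1198,13.6)
def cradle_grasp(a,zb=.038,back=0):
    c=np.radians(CR[2]);cx=np.array([np.cos(c),np.sin(c),0])
    o=np.array([*CR[:2],0])-.015*cx+.036*up
    g=o+zb*(np.cos(np.pi/6)*cx+.5*up);M=tool(CR[2],a)
    return g+M[:,2]*(.011-back),M
E
python3 - <<'E'
from p import *
p,M=cradle_grasp(30,back=.11);print(p,cradle_grasp(30)[0]);plan(p,M,15)
E
```

```text
[0.55681889 0.13565069 0.14073651] [0.50336103 0.12271787 0.04547372]
t 0.1 dist 0.7878 ang 32.6
[-0.075, 0.073, 0.012, -0.004, 0.033, 0.014]
[-0.074, 0.074, 0.01, -0.004, 0.033, 0.014]
[-0.073, 0.075, 0.008, -0.004, 0.033, 0.014]
[-0.072, 0.076, 0.006, -0.004, 0.033, 0.014]
[-0.071, 0.077, 0.004, -0.004, 0.033, 0.014]
[-0.07, 0.078, 0.001, -0.004, 0.033, 0.014]
[-0.069, 0.079, -0.001, -0.004, 0.033, 0.014]
[-0.068, 0.08, -0.003, -0.004, 0.033, 0.014]
[-0.066, 0.081, -0.005, -0.004, 0.033, 0.014]
[-0.065, 0.082, -0.007, -0.004, 0.033, 0.014]
[-0.064, 0.083, -0.009, -0.004, 0.033, 0.014]
[-0.062, 0.084, -0.011, -0.004, 0.033, 0.014]
[-0.06, 0.085, -0.012, -0.004, 0.033, 0.014]
[-0.059, 0.086, -0.014, -0.004, 0.033, 0.014]
[-0.057, 0.087, -0.016, -0.004, 0.033, 0.014]
```

{"fn": "carry_out", "kwargs": {
  "targets": [
    [-0.075,0.073,0.012,-0.004,0.033,0.014],
    [-0.074,0.074,0.01,-0.004,0.033,0.014],
    [-0.073,0.075,0.008,-0.004,0.033,0.014],
    [-0.072,0.076,0.006,-0.004,0.033,0.014],
    [-0.071,0.077,0.004,-0.004,0.033,0.014]
  ],
  "hand": 1
}}

```text
time_s: 0.72
tcp_pos: [0.3868, -0.356, 0.2032]
eef_rot: [179.2, -10.0, -157.7]
contact_force: [1.2, -1.2, -0.1]
gripper_width: 0.0876
gripper_force: 0.0
```

{"fn": "carry_out", "kwargs": {
  "targets": [
    [-0.07,0.078,0.001,-0.004,0.033,0.014],
    [-0.069,0.079,-0.001,-0.004,0.033,0.014],
    [-0.068,0.08,-0.003,-0.004,0.033,0.014],
    [-0.066,0.081,-0.005,-0.004,0.033,0.014],
    [-0.065,0.082,-0.007,-0.004,0.033,0.014]
  ]
}}

```text
time_s: 1.35
tcp_pos: [0.4722, -0.1099, 0.1732]
eef_rot: [179.0, -20.0, -161.8]
contact_force: [1.1, -1.2, -0.4]
gripper_width: 0.0877
gripper_force: 0.0
```

{"fn": "carry_out", "kwargs": {
  "targets": [
    [-0.064,0.083,-0.009,-0.004,0.033,0.014],
    [-0.062,0.084,-0.011,-0.004,0.033,0.014],
    [-0.06,0.085,-0.012,-0.004,0.033,0.014],
    [-0.059,0.086,-0.014,-0.004,0.033,0.014],
    [-0.057,0.087,-0.016,-0.004,0.033,0.014]
  ]
}}

```text
time_s: 1.98
tcp_pos: [0.558, 0.1365, 0.1428]
eef_rot: [179.8, -30.0, -166.3]
contact_force: [1.0, -0.7, 0.0]
gripper_width: 0.0877
gripper_force: 0.0
```

{"fn": "carry_out", "kwargs": {
  "targets": [
    [0,0,0,0,0,0],
    [0,0,0,0,0,0]
  ]
}}

```text
time_s: 2.22
tcp_pos: [0.5575, 0.1348, 0.1427]
eef_rot: [179.8, -29.9, -166.3]
contact_force: [-0.5, -0.3, 0.9]
gripper_width: 0.0878
gripper_force: 0.0
```

```bash
python3 - <<'E'
from p import *
st();p,M=cradle_grasp(30);plan(p,M,5)
E
```

```text
{'time_s': 2.225, 'joints': [28.04, 33.729, 6.226, -7.328, -91.591, -102.687], 'tcp_pos': [0.557, 0.135, 0.143], 'eef_rot': [179.761, -29.935, -166.283], 'contact_force': [-0.498, -0.335, 0.88], 'gripper_width': 0.088, 'gripper_force': 0.0}
t 2.23 dist 0.1119 ang 0.2
[-0.0, 0.0, 0.045, 0.001, 0.0, 0.0]
[-0.0, 0.0, 0.045, 0.001, 0.0, 0.0]
[-0.0, 0.0, 0.045, 0.001, 0.0, 0.0]
[-0.0, 0.0, 0.045, 0.001, 0.0, 0.0]
[-0.0, 0.0, 0.045, 0.001, 0.0, 0.0]
```

{"fn": "carry_out", "kwargs": {
  "targets": [
    [0,0,0.045,0,0,0],
    [0,0,0.045,0,0,0],
    [0,0,0.045,0,0,0],
    [0,0,0.045,0,0,0],
    [0,0,0.045,0,0,0]
  ]
}}

```text
time_s: 2.85
tcp_pos: [0.5027, 0.1208, 0.0461]
eef_rot: [179.7, -29.8, -166.4]
contact_force: [-0.3, -0.7, 0.3]
gripper_width: 0.0875
gripper_force: 0.0
```

{"fn": "carry_out", "kwargs": {
  "targets": [
    [0,0,0,0,0,0],
    [0,0,0,0,0,0]
  ]
}}

```text
time_s: 3.1
tcp_pos: [0.5041, 0.1217, 0.047]
eef_rot: [179.7, -29.8, -166.3]
contact_force: [-0.3, -0.1, 0.8]
gripper_width: 0.0875
gripper_force: 0.0
```

```bash
python3 - <<'E'
from p import *
t=r.capture("top")[:,:,::-1];s=r.capture("scene")[:,:,::-1]
st();print(cradle_grasp(30)[0])
cv2.imwrite("pics/g1.png",np.hstack([crop(t,230,220,100,120,4),crop(s,300,200,100,120,4)]))
E
```

```text
{'time_s': 3.2, 'joints': [29.17, 34.851, -6.12, -8.064, -77.912, -101.83], 'tcp_pos': [0.504, 0.122, 0.047], 'eef_rot': [179.714, -29.737, -166.308], 'contact_force': [-0.56, 0.426, 0.471], 'gripper_width': 0.088, 'gripper_force': 0.0}
[0.50336103 0.12271787 0.04547372]
```

View pics/g1.png

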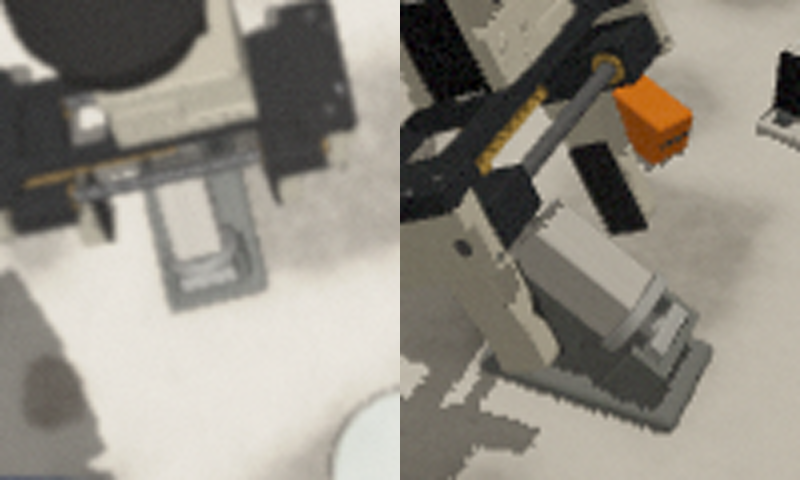

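The open fingers straddle the bolt's grip in the cradle (bolt at about (190,220) in the left half). I'll close them.

{"fn": "carry_out", "kwargs": {
  "targets": [
    [0,0,0,0,0,0],
    [0,0,0,0,0,0],
    [0,0,0,0,0,0],
    [0,0,0,0,0,0],
    [0,0,0,0,0,0]
  ],
  "hand": 0.2,
  "squeeze": 30
}}

```text
time_s: 3.82
tcp_pos: [0.5032, 0.1221, 0.0458]
eef_rot: [179.7, -29.9, -166.3]
contact_force: [0.4, -1.1, 0.8]
gripper_width: 0.0432
gripper_force: 0.0
```

{"fn": "carry_out", "kwargs": {
  "targets": [
    [0,0,0,0,0,0],
    [0,0,0,0,0,0],
    [0,0,0,0,0,0]
  ]
}}

```text
time_s: 4.2
tcp_pos: [0.5033, 0.1221, 0.0459]
eef_rot: [179.7, -29.8, -166.3]
contact_force: [0.2, -0.3, -0.4]
gripper_width: 0.0259
gripper_force: 29.9
```

```bash
cat >>p.py <<'E'
RA=(.5121,-.1806,1.35)
import json,os
def mat(p,Rm): m=np.eye(4);m[:3,:3]=Rm;m[:3,3]=p;return m
def tcp(): s=r.get_state();return mat(s["tcp_pos"],R.from_euler("xyz",s["eef_rot"],degrees=True).as_matrix())
def boltC():
    c=np.radians(CR[2]);cx=np.array([np.cos(c),np.sin(c),0]);o=np.array([*CR[:2],0])-.015*cx+.036*up
    z=np.cos(np.pi/6)*cx+.5*up;x=np.array([-np.sin(c),np.cos(c),0]);return mat(o,np.c_[x,np.cross(z,x),z])
def boltR(h,dx=0,dy=0):
    c=np.radians(RA[2]);cx=np.array([np.cos(c),np.sin(c),0]);x=np.array([-np.sin(c),np.cos(c),0])
    return mat(np.array([*RA[:2],.04+h])+dx*cx+dy*x,np.c_[x,np.cross(up,x),up])
def BT(): return np.array(json.load(open("bt.json")))
E
python3 - <<'E'
from p import *
t=tcp();bt=np.linalg.inv(t)@boltC();json.dump(bt.tolist(),open("bt.json","w"));print(bt.round(4))
m=t@np.eye(4); p1=t[:3,3]+[0,0,.13]
a=plan(p1,t[:3,:3],4)
q=boltR(.06)@np.linalg.inv(bt);print(q.round(3))
plan(q[:3,3],q[:3,:3],14,a)
E
```

```text
[[-1.500e-03  8.647e-01 -5.023e-01  1.870e-02]
 [ 1.000e+00  3.300e-03  2.600e-03  5.000e-04]
 [ 3.900e-03 -5.023e-01 -8.647e-01  2.210e-02]
 [ 0.000e+00  0.000e+00  0.000e+00  1.000e+00]]
t 4.2 dist 0.13 ang 0.0
[0.032, 0.0, -0.056, 0.0, -0.0, 0.0]
[0.032, 0.0, -0.056, 0.0, -0.0, 0.0]
[0.032, 0.0, -0.056, 0.0, -0.0, 0.0]
[0.032, 0.0, -0.056, 0.0, -0.0, 0.0]
[[-0.864 -0.027  0.502  0.517]
 [-0.022  1.     0.016 -0.181]
 [-0.502  0.003 -0.865  0.128]
 [ 0.     0.     0.     1.   ]]
t 4.2 dist 0.3072 ang 61.1
[0.004, -0.043, 0.01, 0.0, -0.071, 0.015]
[0.004, -0.043, 0.01, 0.0, -0.071, 0.015]
[0.004, -0.043, 0.009, 0.0, -0.071, 0.015]
[0.004, -0.043, 0.009, 0.0, -0.071, 0.015]
[0.004, -0.043, 0.009, 0.0, -0.071, 0.015]
[0.004, -0.043, 0.008, 0.0, -0.071, 0.015]
[0.004, -0.043, 0.008, 0.0, -0.071, 0.015]
[0.004, -0.043, 0.008, 0.0, -0.071, 0.015]
[0.004, -0.043, 0.008, 0.0, -0.071, 0.015]
[0.004, -0.043, 0.007, 0.0, -0.071, 0.015]
[0.003, -0.043, 0.007, 0.0, -0.071, 0.015]
[0.003, -0.043, 0.007, 0.0, -0.071, 0.015]
[0.003, -0.043, 0.007, 0.0, -0.071, 0.015]
[0.003, -0.043, 0.006, 0.0, -0.071, 0.015]
```

{"fn": "carry_out", "kwargs": {
  "targets": [
    [0.032,0,-0.056,0,0,0],
    [0.032,0,-0.056,0,0,0],
    [0.032,0,-0.056,0,0,0],
    [0.032,0,-0.056,0,0,0],
    [0,0,0,0,0,0]
  ]
}}

```text
time_s: 4.82
tcp_pos: [0.5048, 0.1221, 0.1771]
eef_rot: [179.7, -29.6, -166.3]
contact_force: [-0.0, 0.3, -3.1]
gripper_width: 0.0259
gripper_force: 29.9
```

{"fn": "carry_out", "kwargs": {
  "targets": [
    [0.004,-0.043,0.01,0,-0.071,0.015],
    [0.004,-0.043,0.01,0,-0.071,0.015],
    [0.004,-0.043,0.009,0,-0.071,0.015],
    [0.004,-0.043,0.009,0,-0.071,0.015],
    [0.004,-0.043,0.009,0,-0.071,0.015]
  ]
}}

```text
time_s: 5.45
tcp_pos: [0.5077, 0.0118, 0.1566]
eef_rot: [-178.7, -8.5, -170.9]
contact_force: [0.2, 0.3, -1.6]
gripper_width: 0.0262
gripper_force: 29.9
```

{"fn": "carry_out", "kwargs": {
  "targets": [
    [0.004,-0.043,0.008,0,-0.071,0.015],
    [0.004,-0.043,0.008,0,-0.071,0.015],
    [0.004,-0.043,0.008,0,-0.071,0.015],
    [0.004,-0.043,0.008,0,-0.071,0.015],
    [0.004,-0.043,0.007,0,-0.071,0.015]
  ]
}}

```text
time_s: 6.08
tcp_pos: [0.5116, -0.0965, 0.1397]
eef_rot: [-178.9, 12.9, -174.9]
contact_force: [0.0, -0.6, -1.5]
gripper_width: 0.0258
gripper_force: 29.9
```

{"fn": "carry_out", "kwargs": {
  "targets": [
    [0.003,-0.043,0.007,0,-0.071,0.015],
    [0.003,-0.043,0.007,0,-0.071,0.015],
    [0.003,-0.043,0.007,0,-0.071,0.015],
    [0.003,-0.043,0.006,0,-0.071,0.015],
    [0,0,0,0,0,0]
  ]
}}

```text
time_s: 6.7
tcp_pos: [0.5144, -0.183, 0.125]
eef_rot: [179.7, 29.8, -178.8]
contact_force: [-0.2, -0.5, -1.2]
gripper_width: 0.026
gripper_force: 29.9
```

```bash
python3 - <<'E'
from p import *
t=r.capture("top")[:,:,::-1];s=r.capture("scene")[:,:,::-1]
st();b=boltR(.06);B=tcp()@BT();print(B.round(4))
for c,n in((T,"top"),(S,"scene")):
    print(n,c.proj([B[:3,3],(B@[0,0,.06,1])[:3]]).round(1))
x,y=S.proj([B[:3,3]])[0].astype(int)-[50,60]; u,v=T.proj([B[:3,3]])[0].astype(int)-[50,60]
cv2.imwrite("pics/g2.png",np.hstack([crop(t,u,v,100,120,4),crop(s,x,y,100,120,4)]));print(u,v,x,y)
E
```

```text
{'time_s': 6.8, 'joints': [0.572, 2.739, -45.402, -3.198, -12.032, -86.21], 'tcp_pos': [0.516, -0.182, 0.126], 'eef_rot': [179.713, 29.85, -178.665], 'contact_force': [0.06, 0.256, -2.088], 'gripper_width': 0.026, 'gripper_force': 29.944}
[[-0.0225 -0.9997  0.0053  0.5109]
 [ 0.9997 -0.0226 -0.0016 -0.1816]
 [ 0.0017  0.0053  1.      0.0979]
 [ 0.      0.      0.      1.    ]]
top [[424.7 267.1]
 [431.9 266.2]]
scene [[428.7 178.1]
 [432.4 153. ]]
374 207 378 118
```

View pics/g2.png

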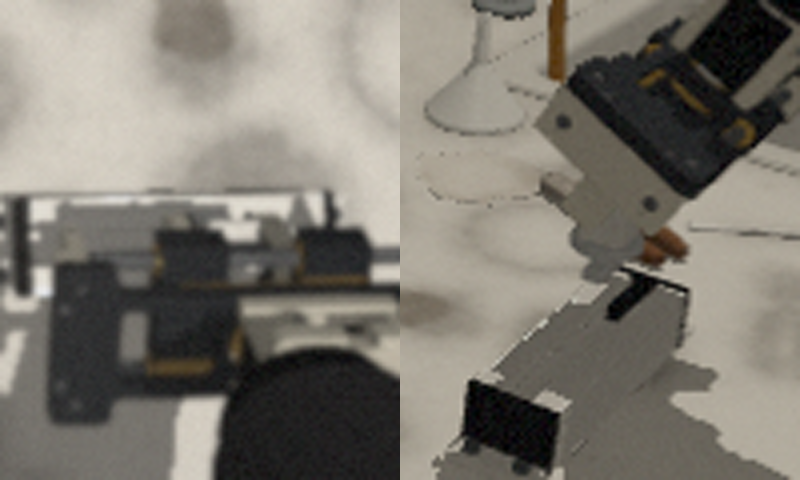

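The scene half shows the bolt upright in the gripper above the rail, with its collar at about (429,179), as predicted. Before lowering I'll check the slot's middle line by an edge profile.

```bash
python3 - <<'E'
from p import *
t=cv2.imread("pics/top0.png",0).astype(float);s=cv2.imread("pics/scene0.png",0).astype(float)
def M(x,y,z):
    b=boltR(0);return b[:3,3]*[1,1,0]+x*np.r_[-b[:2,1],0]+y*b[:3,0]+[0,0,z]
xs=np.arange(-.034,.0341,.001)
for n,im,c in(("top",t,T),("scene",s,S)):
  for ys in(np.linspace(-.065,-.02,60),np.linspace(.0,.07,60)):
    prof=[]
    for x in xs:
        p=c.proj([M(x,y,.04) for y in ys]).astype(np.float32)
        prof.append(cv2.remap(im.astype(np.float32),p[:,0],p[:,1],cv2.INTER_LINEAR).mean())
    print(n," ".join(f"{int(1000*x+.5*np.sign(x))}:{v:.0f}" for x,v in zip(xs,prof)))
E
```

```text
top -34:173 -33:170 -32:168 -31:165 -30:163 -29:163 -28:164 -27:174 -26:186 -25:197 -24:207 -23:211 -22:212 -21:212 -20:210 -19:209 -18:208 -17:207 -16:207 -15:206 -14:206 -13:205 -12:200 -11:194 -10:179 -9:161 -8:149 -7:140 -6:147 -5:166 -4:182 -3:193 -2:201 -1:203 0:205 1:205 2:206 3:206 4:205 5:204 6:202 7:203 8:204 9:206 10:207 11:207 12:207 13:207 14:207 15:206 16:206 17:206 18:206 19:206 20:204 21:203 22:197 23:189 24:172 25:149 26:131 27:119 28:114 29:122 30:130 31:135 32:140 33:141 34:141
top -34:191 -33:192 -32:191 -31:191 -30:191 -29:191 -28:193 -27:196 -26:203 -25:209 -24:213 -23:215 -22:215 -21:214 -20:212 -19:211 -18:209 -17:208 -16:207 -15:207 -14:206 -13:205 -12:203 -11:197 -10:186 -9:171 -8:156 -7:152 -6:161 -5:174 -4:188 -3:198 -2:202 -1:204 0:205 1:206 2:206 3:206 4:204 5:201 6:196 7:192 8:195 9:201 10:206 11:209 12:211 13:210 14:209 15:208 16:207 17:206 18:206 19:206 20:206 21:205 22:204 23:198 24:188 25:172 26:156 27:148 28:156 29:167 30:175 31:182 32:185 33:186 34:186
scene -34:87 -33:88 -32:89 -31:90 -30:92 -29:94 -28:95 -27:102 -26:116 -25:135 -24:151 -23:160 -
[... 169 characters left out ...]
2:25 3:30 4:38 5:52 6:71 7:89 8:109 9:129 10:145 11:152 12:155 13:155 14:155 15:155 16:155 17:155 18:155 19:156 20:156 21:157 22:158 23:158 24:158 25:157 26:155 27:154 28:156 29:158 30:159 31:159 32:159 33:159 34:158
scene -34:99 -33:99 -32:98 -31:98 -30:98 -29:97 -28:97 -27:104 -26:122 -25:145 -24:162 -23:168 -22:168 -21:164 -20:159 -19:157 -18:155 -17:154 -16:154 -15:154 -14:154 -13:153 -12:153 -11:154 -10:153 -9:144 -8:125 -7:106 -6:95 -5:90 -4:89 -3:89 -2:90 -1:90 0:91 1:91 2:91 3:91 4:91 5:92 6:96 7:104 8:120 9:140 10:152 11:156 12:156 13:156 14:156 15:155 16:155 17:155 18:154 19:154 20:154 21:156 22:159 23:163 24:165 25:162 26:153 27:146 28:143 29:144 30:145 31:146 32:147 33:148 34:149
```

```bash
python3 - <<'E'
from p import *
q=boltR(.02)@np.linalg.inv(BT());plan(q[:3,3],q[:3,:3],3)
E
```

```text
t 6.8 dist 0.0379 ang 0.3
[0.012, 0.001, 0.022, 0.0, -0.002, -0.001]
[0.012, 0.001, 0.022, 0.0, -0.002, -0.001]
[0.012, 0.001, 0.022, 0.0, -0.002, -0.001]
```

{"fn": "carry_out", "kwargs": {
  "targets": [
    [0.012,0.001,0.022,0,-0.002,-0.001],
    [0.012,0.001,0.022,0,-0.002,-0.001],
    [0.012,0.001,0.022,0,-0.002,-0.001],
    [0,0,0,0,0,0],
    [0,0,0,0,0,0]
  ]
}}

```text
time_s: 7.42
tcp_pos: [0.5179, -0.18, 0.0895]
eef_rot: [179.8, 30.3, -178.4]
contact_force: [1.0, -0.3, -1.5]
gripper_width: 0.0259
gripper_force: 29.9
```

```bash
python3 - <<'E'
from p import *
s=r.capture("scene")[:,:,::-1]
st();B=tcp()@BT();print((np.linalg.inv(boltR(0))@B).round(4))
def circ(z,rad): 
    a=np.linspace(0,2*np.pi,60);return [(B@[rad*np.cos(i),rad*np.sin(i),z,1])[:3] for i in a]
def hd(z): return [(B@[x,y,z,1])[:3] for x,y in((.015,.006),(.015,-.006),(-.015,-.006),(-.015,.006))]
o=S.proj([B[:3,3]])[0].astype(int)-[40,30]
raw=crop(s,*o,70,55,8);im=raw.copy()
for L in(circ(0,.02),circ(.006,.02),hd(-.009),hd(-.017)):
    cv2.polylines(im,[np.round((S.proj(L)-o+.5)*8-.5).astype(int)],True,(0,0,255),1)
out=np.vstack([raw[:,:400],im[:,:400]])
cv2.imwrite("pics/g3.png",np.hstack([raw[:,130:530],im[:,130:530]]))
E
```

```text
{'time_s': 7.475, 'joints': [0.744, 6.927, -47.049, -6.106, -5.722, -83.178], 'tcp_pos': [0.518, -0.18, 0.09], 'eef_rot': [179.829, 30.34, -178.391], 'contact_force': [0.277, -0.342, -1.012], 'gripper_width': 0.026, 'gripper_force': 29.944}
[[ 1.00e+00 -2.80e-03 -0.00e+00  9.00e-04]
 [ 2.80e-03  1.00e+00  3.30e-03 -9.00e-04]
 [-0.00e+00 -3.30e-03  1.00e+00  2.12e-02]
 [ 0.00e+00  0.00e+00  0.00e+00  1.00e+00]]
```

View pics/g3.png

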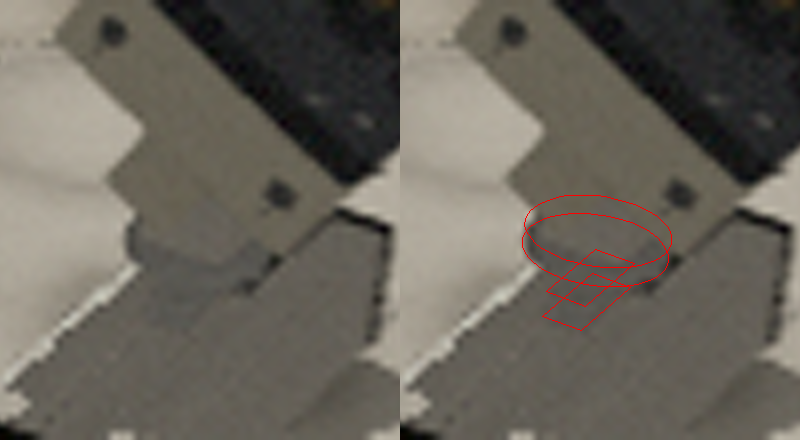

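The overlay matches the held collar at about (600,240) in the right half to within 0.5 px, so the bolt sits as computed. Joint 5 is near its limit at -5.7°, so I'll lower with a 3° lean to keep it clear.

```bash
python3 - <<'E'
from p import *
def L(h,lean):
    b=boltR(h);m=np.eye(4);m[:3,:3]=R.from_euler("x",lean,degrees=True).as_matrix();return b@m@np.linalg.inv(BT())
for s in(3,-3): print((tcp()[:3,:3].T@L(.01,s)[:3,:3]).round(3)[0,2])
q=L(.01,3);print(R.from_matrix(q[:3,:3]).as_euler("xyz",degrees=True))
q=L(.01,-3);print(R.from_matrix(q[:3,:3]).as_euler("xyz",degrees=True))
for s in(3,-3):
  q=L(.012,s);a=plan(q[:3,3],q[:3,:3],3);q=L(.001,s);plan(q[:3,3],q[:3,:3],4,a)
E
```

```text
0.056
-0.049
[ 179.82265938   27.15118393 -178.55260043]
[ 179.83481973   33.15117474 -178.5464841 ]
t 7.47 dist 0.0096 ang 3.2
[0.003, -0.001, 0.006, 0.0, 0.018, 0.001]
[0.003, -0.001, 0.006, 0.0, 0.018, 0.001]
[0.003, -0.001, 0.006, 0.0, 0.018, 0.001]
t 7.47 dist 0.011 ang 0.0
[0.003, -0.0, 0.005, 0.0, 0.0, 0.0]
[0.003, -0.0, 0.005, 0.0, 0.0, 0.0]
[0.003, -0.0, 0.005, 0.0, 0.0, 0.0]
[0.003, -0.0, 0.005, 0.0, 0.0, 0.0]
t 7.47 dist 0.0094 ang 2.8
[0.004, -0.001, 0.004, 0.0, -0.016, 0.001]
[0.004, -0.001, 0.004, 0.0, -0.016, 0.001]
[0.005, -0.001, 0.004, 0.0, -0.016, 0.001]
t 7.47 dist 0.011 ang 0.0
[0.003, -0.0, 0.005, 0.0, 0.0, 0.0]
[0.003, -0.0, 0.005, 0.0, 0.0, 0.0]
[0.003, -0.0, 0.005, 0.0, 0.0, 0.0]
[0.003, -0.0, 0.005, 0.0, 0.0, 0.0]
```

{"fn": "carry_out", "kwargs": {
  "targets": [
    [0.003,-0.001,0.006,0,0.018,0.001],
    [0.003,-0.001,0.006,0,0.018,0.001],
    [0.003,-0.001,0.006,0,0.018,0.001],
    [0,0,0,0,0,0]
  ]
}}

```text
time_s: 7.98
tcp_pos: [0.5191, -0.1816, 0.0796]
eef_rot: [179.7, 27.1, -178.6]
contact_force: [4.3, -1.3, -3.5]
gripper_width: 0.0258
gripper_force: 29.9
```

{"fn": "carry_out", "kwargs": {
  "targets": [
    [0.003,0,0.005,0,0,0],
    [0.003,0,0.005,0,0,0],
    [0,0,0,0,0,0],
    [0,0,0,0,0,0]
  ]
}}

```text
time_s: 8.48
tcp_pos: [0.5187, -0.1815, 0.0738]
eef_rot: [179.7, 27.2, -178.6]
contact_force: [6.7, 0.3, -5.6]
gripper_width: 0.0256
gripper_force: 29.9
```

```bash
python3 - <<'E'
from p import *
st();B=tcp()@BT();print((np.linalg.inv(boltR(0))@B).round(4))
E
```

```text
{'time_s': 8.475, 'joints': [0.624, 9.188, -46.024, -4.656, -7.652, -84.674], 'tcp_pos': [0.519, -0.182, 0.074], 'eef_rot': [179.745, 27.167, -178.577], 'contact_force': [6.67, 0.319, -5.587], 'gripper_width': 0.026, 'gripper_force': 29.945}
[[ 1.000e+00 -3.000e-04 -1.200e-03 -5.000e-04]
 [ 2.000e-04  9.986e-01 -5.210e-02 -1.000e-04]
 [ 1.200e-03  5.210e-02  9.986e-01  5.700e-03]
 [ 0.000e+00  0.000e+00  0.000e+00  1.000e+00]]
```

{"fn": "carry_out", "kwargs": {
  "targets": [
    [-0.002,0,0.001,0,0,0],
    [0.002,0,0.004,0,0,0],
    [0.002,0,0.004,0,0,0],
    [0,0,0,0,0,0]
  ]
}}

```text
time_s: 8.98
tcp_pos: [0.5181, -0.1816, 0.0691]
eef_rot: [179.7, 27.1, -178.6]
contact_force: [-4.1, 1.9, 8.2]
gripper_width: 0.0255
gripper_force: 30.0
```

```bash
python3 - <<'E'
from p import *
st();B=tcp()@BT();print((np.linalg.inv(boltR(0))@B).round(4))
E
```

```text
{'time_s': 8.975, 'joints': [0.59, 9.728, -46.084, -5.125, -7.171, -84.214], 'tcp_pos': [0.518, -0.182, 0.069], 'eef_rot': [179.719, 27.051, -178.623], 'contact_force': [-4.068, 1.881, 8.186], 'gripper_width': 0.026, 'gripper_force': 29.984}
[[ 1.000e+00  3.000e-04 -1.600e-03 -5.000e-04]
 [-4.000e-04  9.985e-01 -5.410e-02  6.000e-04]
 [ 1.600e-03  5.410e-02  9.985e-01  9.000e-04]
 [ 0.000e+00  0.000e+00  0.000e+00  1.000e+00]]
```

The upward force of 8 N at h of about 1 mm means the collar is seated. I'll release and wait.

{"fn": "carry_out", "kwargs": {
  "targets": [
    [0,0,0,0,0,0],
    [0,0,0,0,0,0],
    [0,0,0,0,0,0],
    [0,0,0,0,0,0],
    [0,0,0,0,0,0]
  ],
  "hand": 0.7
}}

```text
time_s: 9.6
tcp_pos: [0.5189, -0.1815, 0.069]
eef_rot: [179.7, 27.1, -178.6]
contact_force: [-0.3, 0.0, 0.5]
gripper_width: 0.0603
gripper_force: 0.0
```

{"fn": "carry_out", "kwargs": {
  "targets": [
    [0,0,-0.02,0,0,0],
    [0,0,-0.04,0,0,0],
    [0,0,-0.06,0,0,0],
    [0,0,-0.06,0,0,0],
    [0,0,-0.06,0,0,0]
  ]
}}

```text
time_s: 10.22
tcp_pos: [0.4633, -0.1835, 0.1773]
eef_rot: [179.7, 27.1, -178.6]
contact_force: [-0.1, 0.9, 0.2]
gripper_width: 0.0615
gripper_force: 0.0
```

```bash
python3 - <<'E'
from p import *
t=r.capture("top")[:,:,::-1];s=r.capture("scene")[:,:,::-1]
st();B=boltR(0)
cv2.imwrite("pics/g4.png",np.hstack([crop(t,370,230,100,120,4),crop(s,380,118,100,120,4)]))
# next: above the bolt, tool down
Q=tool(RA[2],0);p=B[:3,3]+[0,0,.13];a=plan(p,Q,5)
E
```

```text
{'time_s': 10.325, 'joints': [0.467, -6.75, -44.501, -1.585, -24.845, -87.713], 'tcp_pos': [0.464, -0.184, 0.18], 'eef_rot': [179.774, 27.418, -178.577], 'contact_force': [0.405, -0.093, -0.116], 'gripper_width': 0.061, 'gripper_force': 0.0}
t 10.32 dist 0.0487 ang 27.4
[-0.015, 0.001, 0.012, 0.001, 0.091, 0.0]
[-0.016, 0.001, 0.011, 0.001, 0.091, 0.0]
[-0.017, 0.001, 0.009, 0.001, 0.091, 0.0]
[-0.018, 0.001, 0.007, 0.001, 0.091, 0.0]
[-0.019, 0.001, 0.006, 0.001, 0.091, 0.0]
```

View pics/g4.png

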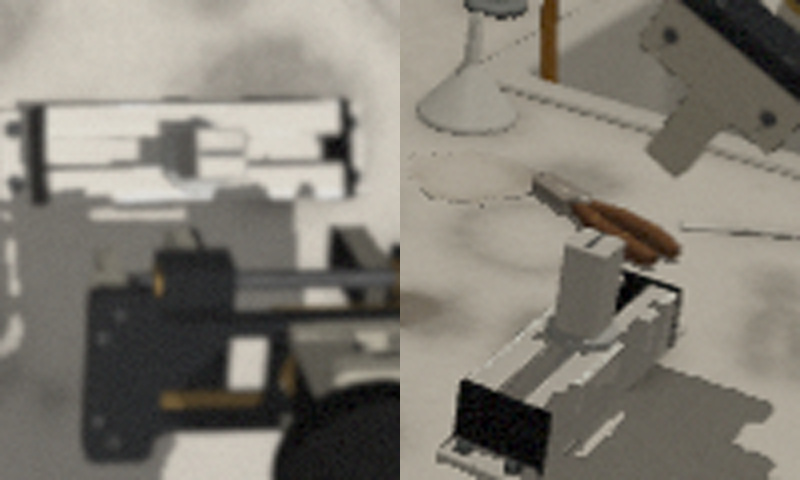

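Right half: the bolt stands upright on the rail at about (585,290), let go, with its end-face line running along the slot. In the left half its end face is centred at about (221,154). Next is the straight-down grasp.

```bash
python3 - <<'E'
from p import *
B=boltR(0);e=np.array([[196,128],[247,128],[247,180],[196,180]]);e=(e+.5)/4-.5+[370,230]
m=T.ray(e,.1).mean(0);print("end face",m,"local",(np.linalg.inv(B)@np.r_[m,1]).round(4))
E
```

```text
end face [ 0.50891145 -0.18162142  0.1       ] local [-9.0e-04  3.2e-03  6.0e-02  1.0e+00]
```

{"fn": "carry_out", "kwargs": {
  "targets": [
    [-0.015,0.001,0.012,0.001,0.091,0],
    [-0.016,0.001,0.011,0.001,0.091,0],
    [-0.017,0.001,0.009,0.001,0.091,0],
    [-0.018,0.001,0.007,0.001,0.091,0],
    [-0.019,0.001,0.006,0.001,0.091,0]
  ],
  "hand": 0.8
}}

```text
time_s: 10.95
tcp_pos: [0.512, -0.1797, 0.1661]
eef_rot: [-179.9, -0.4, -178.6]
contact_force: [0.3, 0.2, 0.7]
gripper_width: 0.0699
gripper_force: 0.0
```

{"fn": "carry_out", "kwargs": {
  "targets": [
    [0,0,0,0,0,0],
    [0,0,0,0,0,0]
  ]
}}

```text
time_s: 11.2
tcp_pos: [0.5111, -0.1796, 0.1654]
eef_rot: [-180.0, -0.2, -178.6]
contact_force: [-0.7, -0.3, -0.7]
gripper_width: 0.07
gripper_force: 0.0
```

```bash
python3 - <<'E'
from p import *
st();B=boltR(0);Q=tool(RA[2],0);plan(B[:3,3]+[0,0,.027],Q,5)
E
```

```text
{'time_s': 11.2, 'joints': [1.401, 11.477, -21.613, 0.05, -57.158, -89.991], 'tcp_pos': [0.511, -0.18, 0.165], 'eef_rot': [-179.958, -0.248, -178.563], 'contact_force': [-0.746, -0.251, -0.71], 'gripper_width': 0.07, 'gripper_force': 0.0}
t 11.2 dist 0.0984 ang 0.3
[-0.001, -0.0, 0.039, -0.0, -0.001, 0.0]
[-0.001, -0.0, 0.039, -0.0, -0.001, 0.0]
[-0.0, -0.0, 0.039, -0.0, -0.001, 0.0]
[-0.0, -0.0, 0.039, -0.0, -0.001, 0.0]
[-0.0, -0.0, 0.039, -0.0, -0.001, 0.0]
```

{"fn": "carry_out", "kwargs": {
  "targets": [
    [0,0,0.039,0,-0.001,0],
    [0,0,0.039,0,-0.001,0],
    [0,0,0.039,0,-0.001,0],
    [0,0,0.039,0,-0.001,0],
    [0,0,0.039,0,0,0]
  ]
}}

```text
time_s: 11.82
tcp_pos: [0.5108, -0.1799, 0.0686]
eef_rot: [-179.9, 0.1, -178.6]
contact_force: [-0.1, -0.8, -0.9]
gripper_width: 0.0698
gripper_force: 0.0
```

{"fn": "carry_out", "kwargs": {
  "targets": [
    [0,0,0,0,0,0],
    [0,0,0,0,0,0],
    [0,0,0,0,0,0],
    [0,0,0,0,0,0],
    [0,0,0,0,0,0]
  ],
  "hand": 0.2,
  "squeeze": 15
}}

```text
time_s: 12.45
tcp_pos: [0.5118, -0.1799, 0.0689]
eef_rot: [-179.9, 0.1, -178.5]
contact_force: [-0.2, -0.3, 2.5]
gripper_width: 0.0257
gripper_force: 15.2
```

{"fn": "carry_out", "kwargs": {
  "targets": [
    [0,0,0,0,0,0],
    [0,0,0,0,0,0]
  ]
}}

```text
time_s: 12.7
tcp_pos: [0.5118, -0.1798, 0.0689]
eef_rot: [-179.9, 0.0, -178.5]
contact_force: [-0.9, 0.1, 5.6]
gripper_width: 0.0258
gripper_force: 15.0
```

{"fn": "carry_out", "kwargs": {
  "targets": [
    [0,0,-0.001,0,0,-0.1],
    [0,0,0,0,0,-0.16],
    [0,0,0,0,0,-0.16],
    [0,0,0,0,0,-0.16],
    [0,0,0,0,0,0]
  ]
}}

```text
time_s: 13.32
tcp_pos: [0.5117, -0.1797, 0.0689]
eef_rot: [-179.9, -0.0, -143.8]
contact_force: [-0.1, -0.0, 1.3]
gripper_width: 0.0259
gripper_force: 15.0
```

{"fn": "carry_out", "kwargs": {
  "targets": [
    [0,0,0,0,0,-0.16],
    [0,0,0,0,0,-0.16],
    [0,0,0,0,0,-0.16],
    [0,0,0,0,0,-0.16],
    [0,0,0,0,0,0]
  ]
}}

```text
time_s: 13.95
tcp_pos: [0.5116, -0.1797, 0.0689]
eef_rot: [-180.0, -0.0, -105.6]
contact_force: [-0.1, -0.3, 1.0]
gripper_width: 0.0257
gripper_force: 15.0
```

{"fn": "carry_out", "kwargs": {
  "targets": [
    [0,0,0,0,0,-0.16],
    [0,0,0,0,0,-0.12],
    [0,0,0,0,0,0],
    [0,0,0,0,0,0]
  ]
}}

```text
time_s: 14.45
tcp_pos: [0.5115, -0.1797, 0.0689]
eef_rot: [-180.0, -0.0, -88.9]
contact_force: [0.4, 0.2, -0.2]
gripper_width: 0.0258
gripper_force: 15.0
```

{"fn": "carry_out", "kwargs": {
  "targets": [
    [0,0,0,0,0,0],
    [0,0,0,0,0,0],
    [0,0,0,0,0,0],
    [0,0,0,0,0,0],
    [0,0,0,0,0,0]
  ],
  "hand": 0.7
}}

```text
time_s: 15.08
tcp_pos: [0.5116, -0.1798, 0.069]
eef_rot: [-180.0, -0.1, -88.6]
contact_force: [-0.3, 0.3, 0.0]
gripper_width: 0.0607
gripper_force: 0.0
```

{"fn": "carry_out", "kwargs": {
  "targets": [
    [0,0,-0.03,0,0,0],
    [0,0,-0.06,0,0,0],
    [0,0,-0.08,0,0,0],
    [0,0,-0.08,0,0,0],
    [0,0,0,0,0,0]
  ]
}}

```text
time_s: 15.7
tcp_pos: [0.5137, -0.1799, 0.1987]
eef_rot: [-179.5, -0.1, -88.5]
contact_force: [0.3, 0.2, -0.3]
gripper_width: 0.0614
gripper_force: 0.0
```

{"fn": "carry_out", "kwargs": {
  "targets": [
    [0,-0.08,0,0,0,0],
    [0,-0.08,0,0,0,0],
    [0,0,0,0,0,0]
  ]
}}

```text
time_s: 16.08
tcp_pos: [0.5932, -0.1774, 0.1931]
eef_rot: [180.0, -0.1, -88.5]
contact_force: [-0.4, 0.9, -0.5]
gripper_width: 0.0616
gripper_force: 0.0
```

```bash
python3 - <<'E'
from p import *
t=r.capture("top")[:,:,::-1];s=r.capture("scene")[:,:,::-1]
st()
cv2.imwrite("pics/g5.png",np.hstack([crop(t,370,230,100,120,4),crop(s,380,118,100,120,4)]))
E
```

```text
{'time_s': 16.175, 'joints': [1.412, 16.832, -10.29, 0.038, -62.951, 0.017], 'tcp_pos': [0.591, -0.178, 0.193], 'eef_rot': [179.926, -0.033, -88.555], 'contact_force': [-0.675, -0.191, 0.501], 'gripper_width': 0.061, 'gripper_force': 0.0}
```

View pics/g5.png

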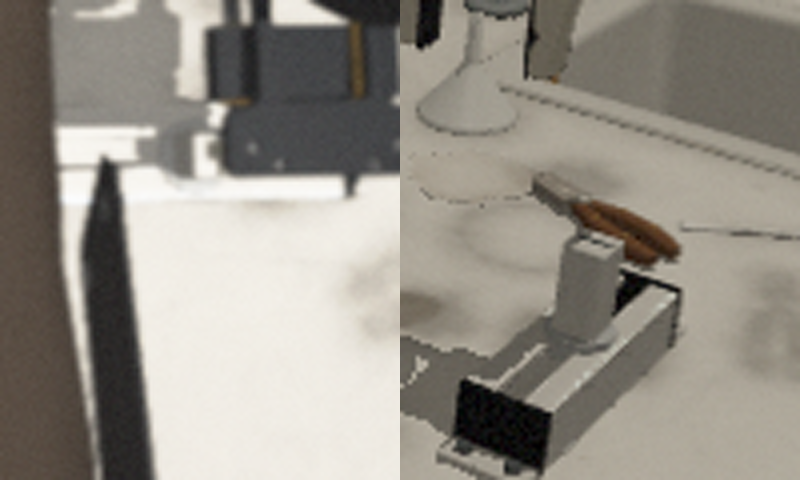

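The scene half shows the bolt upright at about (588,290), collar flat on the rail. The dark line on its end face at (600,242) now runs across the slot, and the gripper is clear, so I'll hand it in.

```bash
python3 -c "
from plant import r
print(r.close_job())"
```

```text
the job is handed in; nothing more can be done
None
```

The bolt was stood in the slot and let go, then taken again from above and turned about 90°; the last picture shows it upright with its head square across under the lips, and I handed the job in at about 16 s (no verdict was returned).

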